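# Turn the press arm of a board jig end for end

### The job

Two small press jigs stand on the worktop, each with a flat metal arm lying on its pivot pin. On one of them the arm is the wrong way round, with its square end on the pin: lift that arm off, turn it end for end and refit it, so that its round eye is fully down on the pin and its square end lies flat and centred on the rubber-topped anvil of the same jig. Leave the arm of the other jig, which is already right, alone.

Things in the scene. Friction and masses are not known exactly. Their poses are not given: they have to be found in the camera images.
- press_arm: The arm to turn: flat bare aluminium bar 155 mm long, 12 mm thick, 0.1-0.2 kg. A round eye (44 mm) at one end, a square end (46 mm) at the other, each with a 22 mm through hole, 110 mm apart; between them a bare stem 20 mm wide, about 60 mm long, to grasp across. Origin: centre of the round eye, mid thickness, at first 36 mm above the worktop, over the anvil; x to the square end, z up.
- press_arm_square_end (a point): Centre of the hole in that arm's square end, mid thickness, 110 mm from the arm's origin along its x; at the start it is round the pin.
- jig: Fixed jig of that arm: base 180x64x8 mm. Origin: pin axis at worktop height (z=0); x to the anvil, z up. Pin 12 mm thick, last 8 mm tapered to a 3 mm tip 57 mm up, on a 40 mm round boss, top 30 mm up. Anvil: 56 mm square block, black rubber top 30 mm up, centred 110 mm from the pin. Seated arm: level, mid thickness 36 mm up, 5 mm play round the pin. Only base between boss and anvil.
- other_arm: Arm of the same make on the second, identical jig, already right (round eye on its pin, square end on its anvil); not to be disturbed. Origin: middle of its stem, mid thickness; x towards its square end. The jigs stand side by side, pins at least 145 mm apart, either one on the left.

How it is judged:
By the outcome, as a careful person would: the job done as asked, in the order asked, and still so for the second after the job is handed in, with the robot touching nothing.
It also fails if it takes over 38 s, if anything falls off the work surface, if the arm or the gripper's body presses on something with over 40 N, if the wrist force passes 120 N, or if a joint passes its speed limit or range.

### The arm

A 6-joint arm with a two-finger parallel gripper is mounted at the origin on a cart in front of the work surface, level with it; the furniture and walls round the work are solid. World frame = base frame: x ahead of the robot, y to its left, z up, the work surface at z = 0. Lengths are in m, angles in rad, forces in N, time in s.
With the tool pointing down it reaches from about 0.375 to 0.9 m from the base axis. Payload 3.1 kg.
Tool frame: the origin (TCP) lies between the finger pads; the fingertips stand 8 mm ahead of it and the grasp point (between the pads) lies 11 mm behind it; z points along the fingers, y is the line along which they close (so a half turn about z gives the same grasp; the last joint's range is limited). The gripper opens to 87 mm and grips with 3 to 60 N. Pads are 19 mm wide; open, the fingers measure 117 mm over their backs; the gripper's body (75 mm by 190 mm) begins 51 mm behind the grasp point.
Start: joints at [-1.381, 0.527, 1.433, -0, 1.181, -0.178], TCP at [0.225, -0.583, 0.231] pointing down, gripper open.
Joint ranges: [-3.08, 3.08], [-0.75, 2.2], [0.22, 2.44], [-1.43, 4.57], [0, 2.65], [-2.85, 2.85]. Speed limits (rad/s): [2.79, 2.79, 3.14, 3.14, 3.14, 3.14].

### API

Orientations are given as a unit quaternion [x, y, z, w].
In Python, from rig import robot, vision, job gives the robot as it stands.
- The arm moves only by the shell command python3 -m handwheel 'ROWS' [OPENING] [FORCE]. ROWS is JSON, a list of rows, each a list of 4 numbers: the shift along the tool's x, y, z as a fraction of full scale, then the turn about the tool's z as a fraction of full scale. A call has 1 to 20 rows; each row is the pose to reach, as a shift and turn from the pose commanded when the call began, along the tool's axes at that moment, turning the shorter way round; what a row does not reach only later rows make up. Full scale, the value 1, is 300 mm for a shift and 2 pi rad for a turn. A row lasts 1/12 s, in which the tool goes at most 41.7 mm and 7.16 degrees, less where a joint would pass 70% of its speed; a pose out of reach is approached as far as the arm can. A call with a number of a shift or a turn outside -1 to 1 is refused whole. A call with a gripper value outside its range is refused whole. OPENING is the opening in per cent of the stroke, from 0 (shut) to 100 (fully open), set as the call begins (- or left out, the last holds). The fingers move at their own pace and stop on an object; FORCE is the grip in N (left out, the last holds). Time passes only in rows, so rows that repeat a pose let the fingers close. It gives the time, the measured TCP pose, the force, the opening and the grip force at its end, in the units of the state.
- robot.get_obs(): the state, without advancing time (a new reading comes with each control period).
- vision.camera(name): name is "side" or "top" or "wrist"; returns a dict with "frame" (400x640x3 uint8, red, green, blue), "K" (3x3 intrinsics, pixels), "k1" (the pictures are not rectified: a ray, as slopes to the right and down, at radius r is drawn at 1 + k1 r^2 times it, then the intrinsics apply), "cam_to_world" (4x4, takes a point from camera to world coordinates); the wrist camera has in their place "hand_eye" (4x4, takes a point from camera to tool coordinates, whose origin is the TCP and whose axes are the flange's). Camera axes: x right, y down, z forward; pixel columns grow to the right and rows downward; lengths in m; the calibration is good to about 2 mm. A picture is of the moment at which its call begins: read the wrist's pose just before it. There is no depth.
- job.hand_in(): hands the job in; it is judged then, once.
Trained networks look in the newest picture that a camera, given by its name, has taken for a name from the list of things; names that differ only in an ending like _2 or _b are one class to them, and where a whole thing is asked for, a point or a joint stands for the part that bears it (a point fixed in the world has none). Each returns a list of dicts, best first, with "conf" (0 to 1); they miss things now and then, are a little off and sometimes report something else, mostly with a low value. They report only what shows in the picture. A call takes as long as a camera call.
- vision.look_for(camera, label): "point" ([row, column] in pixels, amid what is visible of it).
- vision.outline_of(camera, label): "mask" (400x640 bool, what is visible of it) and "point" ([row, column] in pixels, amid what is visible of it).
The state is a dict: "time": time; "q": joint angles; "joint_velocities": joint speeds; "joint_torque": joint torques, N m; "position": TCP position; "tool_rot": TCP orientation; "ft_force": force on the tool from outside, world axes, zero at the start; "moment": the same for the moment, N m; "grip_width": finger opening in m; "grip_force": force on a finger pad.
Only numpy, scipy, OpenCV 4.12 (cv2) and the standard library are available. Lean on these libraries where they do the work, as an engineer would, in place of code of your own. Each camera call takes 0.05 s, during which the arm holds its last target. There are 200 camera calls.

## Working session

There is one attempt and no reset: what is moved stays moved. The work goes in short steps, Python scripts to look and compute and a shell command to move; the robot and the scene stay as the last step left them, time stands still between calls to the robot, and variables do not carry over. Pictures are saved under pics/ and viewed, at most 10 in all, crops included, and the job is handed in when it is done.

```bash
ls; mkdir -p pics
cat > h.py <<'E'
import numpy as np, cv2
from rig import robot, vision, job
from scipy.spatial.transform import Rotation as R
def T_of(c,o=None):
    if 'cam_to_world' in c: return np.array(c['cam_to_world'])
    T=np.eye(4); T[:3,:3]=R.from_quat(o['tool_rot']).as_matrix(); T[:3,3]=o['position']
    return T@np.array(c['hand_eye'])
def ray(c,T,pt):
    K=np.array(c['K']); r,cc=pt
    d=np.array([(cc-K[0,2])/K[0,0],(r-K[1,2])/K[1,1]]); u=d.copy()
    for _ in range(30): u=d/(1+c['k1']*(u@u))
    v=T[:3,:3]@np.array([u[0],u[1],1]); return T[:3,3],v
def at_z(c,T,pt,z):
    p,v=ray(c,T,pt); return p+v*(z-p[2])/v[2]
def save(f,n): cv2.imwrite('pics/'+n+'.png',f[:,:,::-1])
E
python3 - <<'E'
from h import *
o=robot.get_obs(); print(o['time'],o['position'],o['tool_rot'],o['grip_width'],o['ft_force'])
for n in ['top','side','wrist']:
    c=vision.camera(n); save(c['frame'],n+'0'); T=T_of(c,o); print(n,T[:3,3].round(3),T[:3,2].round(2))
    for l in ['press_arm','press_arm_square_end','jig','other_arm']:
        for d in vision.outline_of(n,l)[:3] if l!='press_arm_square_end' else vision.look_for(n,l)[:3]:
            print(n,l,round(d['conf'],2),np.round(d['point']), at_z(c,T,d['point'],.042).round(3), d['mask'].sum() if 'mask' in d else '')
E
```

```text
pics
0.0 [ 0.22459554 -0.58246624  0.22956448] [ 9.83139943e-01  1.82851416e-01 -1.35832080e-05 -1.10068355e-03] 0.0869294937539913 [-0.598245   -0.04166205 -0.32075335]
top [ 0.381 -0.189  0.874] [ 0.21 -0.02 -0.98]
top press_arm 0.84 [195. 262.] [ 0.562 -0.117  0.042] 1576
top press_arm_square_end 0.6 [193. 260.] [ 0.566 -0.114  0.042] 
top jig 0.56 [183. 270.] [ 0.582 -0.131  0.042] 1912
top other_arm 0.93 [181. 365.] [ 0.572 -0.292  0.042] 1630
side [0.586 0.498 0.522] [-0.04 -0.83 -0.56]
side press_arm 0.62 [229. 310.] [ 0.577 -0.111  0.042] 927
side press_arm_square_end 0.63 [231. 312.] [ 0.573 -0.103  0.042] 
side jig 0.75 [243. 305.] [ 0.588 -0.064  0.042] 1355
side other_arm 0.74 [188. 309.] [ 0.577 -0.275  0.042] 610
wrist [ 0.292 -0.558  0.383] [-0.25 -0.09 -0.96]
```

View pics/top0.png

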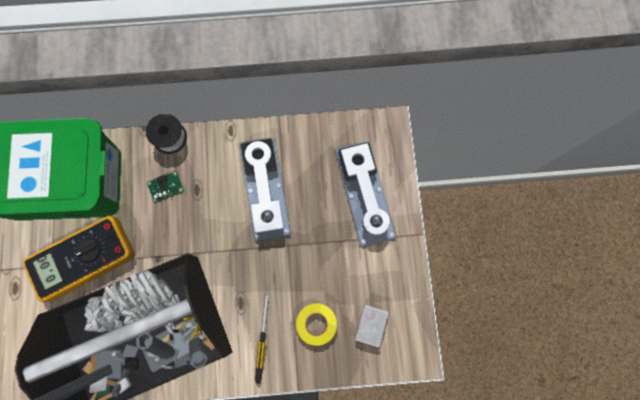

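The top picture shows two jigs. On the left one the eye is at (153,258), far, and the square end at (216,267), near. On the right one the square end is far and the eye near. The networks also name the left arm as press_arm. Next I measure the holes and plan the approach.

Run:
```python
from h import *
o=robot.get_obs(); M=R.from_quat(o['tool_rot']).as_matrix(); print(M.round(3)); print(o['q'])
c=vision.camera('top');T=T_of(c)
f=c['frame']; cv2.imwrite('pics/c1.png',cv2.resize(f[125:250,230:410],None,fx=4,fy=4,interpolation=cv2.INTER_CUBIC)[:,:,::-1])
e,s=at_z(c,T,[153,258],.042),at_z(c,T,[216,267],.042)
e2,s2=at_z(c,T,[220,376],.042),at_z(c,T,[158,358],.042)
for a,b in((e,s),(e2,s2)): print(a,b,np.linalg.norm(a-b),np.degrees(np.arctan2(*(b-a)[[1,0]])))
m=(e+s)/2; print('mid',m,'shift',(M.T@(np.array([m[0],m[1],.23])-o['position']))/.3)
```

```text
[[ 0.933  0.36   0.   ]
 [ 0.36  -0.933 -0.   ]
 [ 0.     0.    -1.   ]]
[-1.38145649e+00  5.27409095e-01  1.43268044e+00  2.23666812e-05
  1.18140572e+00 -1.78482234e-01]
[ 0.63614392 -0.11449884  0.042     ] [ 0.52623277 -0.12271168  0.042     ] 0.11021757030952972 -175.72665859285092
[ 0.50432386 -0.30233234  0.042     ] [ 0.61298881 -0.28353602  0.042     ] 0.11027861352179795 9.813634238784834
mid [ 0.58118835 -0.11860526  0.042     ] shift [ 1.6653823  -1.01779162  0.00193899]
```

View pics/c1.png

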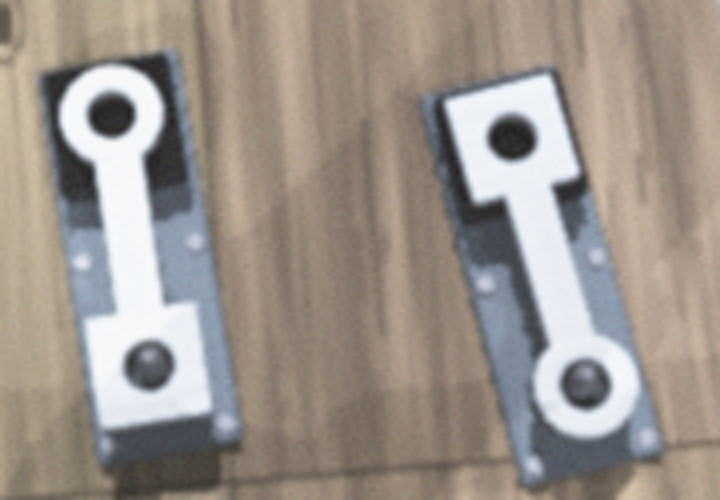

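The left arm has its square end on the pin (crop 148,365), with the eye over the rubber anvil (112,113). Both hole spacings come out at 110 mm, so the positions hold.

```bash
python3 -m handwheel '[[0.84,-0.51,0,0.046],[0.84,-0.51,0,0.046],[0.84,-0.51,0,0.046],[0.84,-0.51,0,0.046],[0.84,-0.51,0,0.046],[0.84,-0.51,0,0.046],[0.84,-0.51,0,0.046],[0.84,-0.51,0,0.046]]' 80 20
python3 - <<'E'
from h import *
o=robot.get_obs(); M=R.from_quat(o['tool_rot']).as_matrix(); m=np.array([.581,-.1186,.15]); print(o['q'],M[:,0],(M.T@(m-o['position']))/.3)
E
```

```text
time: 1.47
position: [0.4077, -0.3435, 0.2306]
tool_rot: [0.999, 0.042, 0.0, -0.002]
ft_force: [0.0, -0.9, 0.7]
grip_width: 0.0696
grip_force: 0.0
[-0.91163178  0.40491163  1.66121009  0.00347716  1.07811829  0.57279258] [0.99641268 0.08461968 0.00113479] [ 0.63871934 -0.69704408  0.27218266]
```

```bash
python3 -m handwheel '[[0.64,-0.7,0.27,0.001],[0.64,-0.7,0.27,0.001],[0.64,-0.7,0.27,0.001],[0.64,-0.7,0.27,0.001],[0.64,-0.7,0.27,0.001],[0.64,-0.7,0.27,0.001],[0.64,-0.7,0.27,0.001],[0.64,-0.7,0.27,0.001],[0.64,-0.7,0.27,0.001]]'
python3 - <<'E'
from h import *
o=robot.get_obs(); c=vision.camera('wrist'); save(c['frame'],'w1'); T=T_of(c,o)
print(o['position'],o['q'],R.from_quat(o['tool_rot']).as_matrix()[:,0])
for l in ['press_arm','press_arm_square_end','jig']:
    for d in vision.look_for('wrist',l)[:2]: print(l,d['conf'],d['point'],at_z(c,T,d['point'],.042))
E
```

```text
time: 2.22
position: [0.5805, -0.1232, 0.1485]
tool_rot: [0.999, 0.038, -0.001, -0.0]
ft_force: [-0.3, -0.4, 1.0]
grip_width: 0.0696
grip_force: 0.0
[ 0.58047867 -0.12323454  0.14854097] [-3.97326530e-01  5.89005435e-01  1.58867402e+00 -6.36842621e-05
  9.65227454e-01  1.09654159e+00] [ 0.99703896  0.0768888  -0.0011931 ]
press_arm 0.55 [185.7, 312.8] [ 0.59512381 -0.11867544  0.042     ]
press_arm_square_end 0.74 [188.3, 312.9] [ 0.59269729 -0.11894322  0.042     ]
jig 0.7 [168.2, 323.9] [ 0.61197869 -0.12748434  0.042     ]
```

View pics/w1.png

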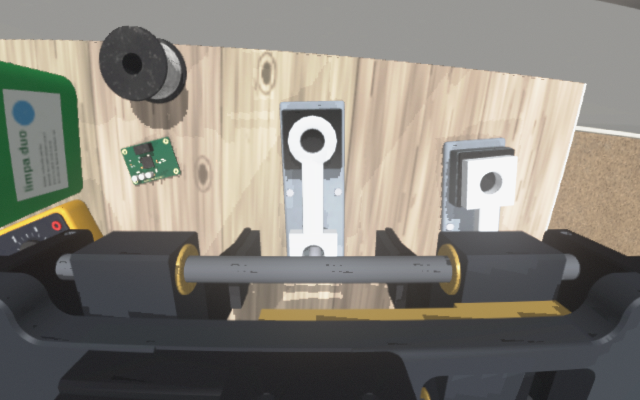

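The wrist view shows the eye hole at about (140,312) and the stem running down column 313 to the square end at row 232.

Run:
```python
from h import *
o=robot.get_obs(); c=vision.camera('wrist'); T=T_of(c,o); f=c['frame']; M=R.from_quat(o['tool_rot']).as_matrix()
g=(f.min(2)>200).astype(np.uint8); 
def stem(r):
    x=np.flatnonzero(g[r,285:345])+285; return x.min(),x.max()+1
P=[]
for r in (175,190,205,220):
    a,b=stem(r); A=at_z(c,T,[r+.5,a],.042);B=at_z(c,T,[r+.5,b],.042); P.append((A+B)/2); print(r,a,b,np.linalg.norm(A-B))
P=np.array(P); k=np.polyfit(P[:,0],P[:,1],1)
reg=g[112:170,285:342]; n,cc=0,cv2.findContours(reg,cv2.RETR_EXTERNAL,cv2.CHAIN_APPROX_NONE)[0]
h=255*(f[125:157,295:330].mean(2)<110).astype(np.uint8); m=cv2.moments(h,True); pt=[125+m['m01']/m['m00']+.5,295+m['m10']/m['m00']+.5]
e=at_z(c,T,pt,.040); print('eye',pt,e)
a=np.arctan(k[0]); mid=e.copy(); mid[0]-=.055*np.cos(a); mid[1]=np.polyval(k,mid[0])
tx=np.arctan2(M[1,0],M[0,0]); print('yaw arm',np.degrees(a),'tool',np.degrees(tx),'mid',mid,'eye on line',np.polyval(k,e[0]))
print(o['time'],o['position'],'shift',(M.T@(np.array([mid[0],mid[1],.025])-o['position']))/.3,'turn',(tx-a)/2/np.pi)
```

```text
175 298 319 0.01916503986022952
190 285 339 0.04996780383474415
205 299 338 0.03658841826519754
220 299 336 0.0352160764943544
eye [139.52546296296296, 308.7986111111111] [ 0.63515617 -0.11615993  0.04      ]
yaw arm 15.930821535531518 tool 4.05561152367228 mid [ 0.58226851 -0.12450053  0.04      ] eye on line -0.10940432160659283
2.4167 [ 0.57930311 -0.12686304  0.1500505 ] shift [ 0.01028289 -0.00741995  0.41683371] turn -0.03298669447738677
```

```bash
cat > stem.py <<'E'
from h import *
o=robot.get_obs(); c=vision.camera('wrist'); T=T_of(c,o); f=c['frame']; M=R.from_quat(o['tool_rot']).as_matrix()
g=f.min(2)>190; P=[]
for r in (170,178,186,194,202,210,218,224):
    a=b=308
    while g[r,a-1]: a-=1
    while g[r,b]: b+=1
    A=at_z(c,T,[r+.5,a],.042);B=at_z(c,T,[r+.5,b],.042); P.append((A+B)/2); print(r,a,b,np.linalg.norm(A-B).round(4),P[-1])
P=np.array(P); k=np.polyfit(P[:,0],P[:,1],1)
h=255*(f[125:157,295:330].mean(2)<110).astype(np.uint8); m=cv2.moments(h,True); pt=[125+m['m01']/m['m00']+.5,295+m['m10']/m['m00']+.5]
e=at_z(c,T,pt,.040); print('eye',pt,e)
a=np.arctan(k[0]); mid=e.copy(); mid[0]-=.055*np.cos(a); mid[1]=np.polyval(k,mid[0])
tx=np.arctan2(M[1,0],M[0,0]); print('yaw arm',np.degrees(a),'tool',np.degrees(tx),'mid',mid,'eye on line',np.polyval(k,e[0]))
print(o['time'],o['position'],'shift',(M.T@(np.array([mid[0],mid[1],.025])-o['position']))/.3,'turn',(tx-a)/2/np.pi)
E
python3 stem.py
```

```text
170 298 319 0.0191 [ 0.60761907 -0.11781753  0.042     ]
178 298 319 0.0192 [ 0.60024633 -0.11827515  0.042     ]
186 298 339 0.0378 [ 0.59341197 -0.12793851  0.042     ]
194 298 331 0.0306 [ 0.58557149 -0.12476736  0.042     ]
202 299 339 0.0374 [ 0.57816828 -0.12948772  0.042     ]
210 299 320 0.0198 [ 0.56973783 -0.12110666  0.042     ]
218 299 320 0.02 [ 0.56180257 -0.12160304  0.042     ]
224 299 320 0.0201 [ 0.55576857 -0.12198008  0.042     ]
eye [139.54608294930875, 308.65668202764977] [ 0.6351218  -0.11618832  0.04      ]
yaw arm 2.4769006121120367 tool 4.027310225410082 mid [ 0.58017319 -0.12293116  0.04      ] eye on line -0.12055424970040912
2.4667 [ 0.57927682 -0.12699694  0.15012734] shift [ 0.00372784 -0.0135558   0.41708508] turn 0.004306693370272347
```

```bash
python3 -m handwheel '[[0.004,-0.0233,0.05,-0.0014],[0.004,-0.0233,0.12,-0.0014],[0.004,-0.0233,0.2,-0.0014],[0.004,-0.0233,0.28,-0.0014],[0.004,-0.0233,0.35,-0.0014],[0.004,-0.0233,0.39,-0.0014],[0.004,-0.0233,0.417,-0.0014],[0.004,-0.0233,0.417,-0.0014],[0.004,-0.0233,0.417,-0.0014]]'
python3 -m handwheel '[[0,0,0,0],[0,0,0,0],[0,0,0,0],[0,0,0,0],[0,0,0,0],[0,0,0,0]]' 0 30
```

```text
time: 3.27
position: [0.5807, -0.1189, 0.0249]
tool_rot: [0.999, 0.04, 0.0, 0.0]
ft_force: [0.6, 0.4, 0.5]
grip_width: 0.0693
grip_force: 0.0
time: 3.77
position: [0.5806, -0.1182, 0.0248]
tool_rot: [0.999, 0.041, 0.0, 0.0]
ft_force: [-1.0, 0.5, -0.4]
grip_width: 0.0375
grip_force: 0.0
```

```bash
python3 -m handwheel '[[0,0,0,0],[0,0,0,0],[0,0,0,0],[0,0,0,0],[0,0,0,0],[0,0,0,0]]' 0 30
python3 - <<'E'
from h import *
o=robot.get_obs(); M=R.from_quat(o['tool_rot']).as_matrix(); print(o['position'],o['q'],np.degrees(np.arctan2(M[1,0],M[0,0])))
c=vision.camera('top'); f=c['frame']; cv2.imwrite('pics/c2.png',cv2.resize(f[125:250,190:320],None,fx=4,fy=4,interpolation=cv2.INTER_CUBIC)[:,:,::-1])
E
```

```text
time: 4.27
position: [0.5804, -0.1183, 0.0244]
tool_rot: [0.999, 0.041, -0.0, -0.0]
ft_force: [0.9, -0.2, 0.4]
grip_width: 0.0194
grip_force: 30.0
[ 0.58043113 -0.11828252  0.02442042] [-3.89544260e-01  7.77870314e-01  1.65247933e+00  3.83455447e-05
  7.11332304e-01  1.10000150e+00] 4.653650336388054
```

View pics/c2.png

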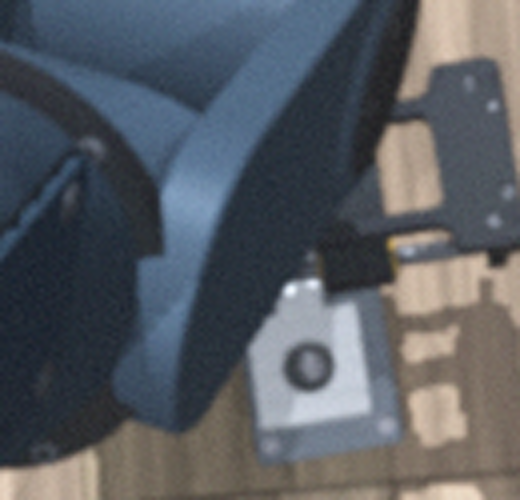

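Gripped at 19.4 mm. Next: lift, then turn.

```bash
python3 -m handwheel '[[0,0,-0.02,0],[0,0,-0.05,0],[0,0,-0.1,0],[0,0,-0.15,0],[0,0,-0.2,0],[0,0,-0.2,0]]'
python3 -m handwheel '[[0,0,0,-0.01],[0,0,0,-0.03],[0,0,0,-0.25],[0,0,0,-0.25],[0,0,0,-0.25],[0,0,0,-0.25],[0,0,0,-0.25],[0,0,0,-0.25],[0,0,0,-0.25],[0,0,0,-0.25],[0,0,0,-0.25],[0,0,0,-0.25],[0,0,0,-0.25],[0,0,0,-0.25],[0,0,0,-0.25],[0,0,0,-0.25]]'
```

```text
time: 4.82
position: [0.5826, -0.119, 0.0879]
tool_rot: [0.999, 0.041, 0.003, 0.001]
ft_force: [0.1, -1.1, -1.6]
grip_width: 0.0197
grip_force: 30.0
time: 6.15
position: [0.5803, -0.1182, 0.0843]
tool_rot: [0.679, 0.734, -0.0, -0.0]
ft_force: [0.7, 0.8, -1.0]
grip_width: 0.0195
grip_force: 30.0
```

```bash
python3 -m handwheel '[[0,0,0,-0.25],[0,0,0,-0.25],[0,0,0,-0.25],[0,0,0,-0.25],[0,0,0,-0.25],[0,0,0,-0.25],[0,0,0,-0.25],[0,0,0,-0.25],[0,0,0,-0.25],[0,0,0,-0.25],[0,0,0,-0.25],[0,0,0,-0.25],[0,0,0,-0.25],[0,0,0,-0.25],[0,0,0,-0.25],[0,0,0,-0.25]]'
python3 - <<'E'
from h import *
vision.camera('side'); o=robot.get_obs(); c=vision.camera('wrist'); save(c['frame'],'w2'); M=R.from_quat(o['tool_rot']).as_matrix(); print(o['time'],o['position'],o['q'],np.degrees(np.arctan2(M[1,0],M[0,0])),o['grip_width'])
E
```

```text
time: 7.48
position: [0.5804, -0.1182, 0.0844]
tool_rot: [-0.039, 0.999, 0.0, -0.0]
ft_force: [-0.8, -0.2, -1.4]
grip_width: 0.0196
grip_force: 30.0
7.5333 [ 0.58045285 -0.11825714  0.08443312] [-3.89484708e-01  6.81600743e-01  1.63177909e+00  2.06259389e-05
  8.28211052e-01 -2.03966701e+00] -175.45231773173552 0.0192430996734472
```

View pics/w2.png

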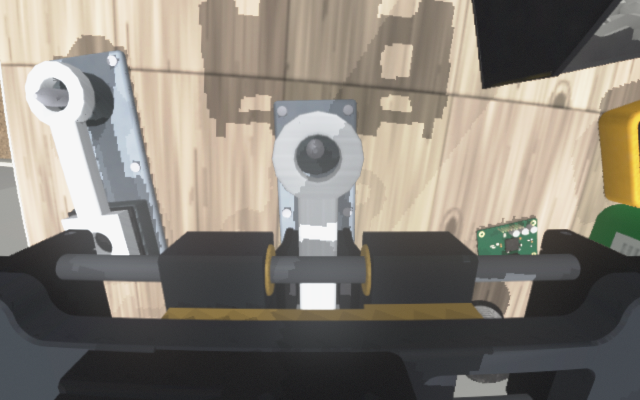

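The wrist view shows the eye around (155,318), with the pin tip seen through the hole near (148,316) and the base under it. I zoom in for exact values.

Run:
```python
import cv2
f=cv2.imread('pics/w2.png'); cv2.imwrite('pics/w2c.png',cv2.resize(f[95:235,260:370],None,fx=4,fy=4,interpolation=cv2.INTER_CUBIC))
g=f[95:235,260:370].min(2)
```

```text
(no output)
```

View pics/w2c.png

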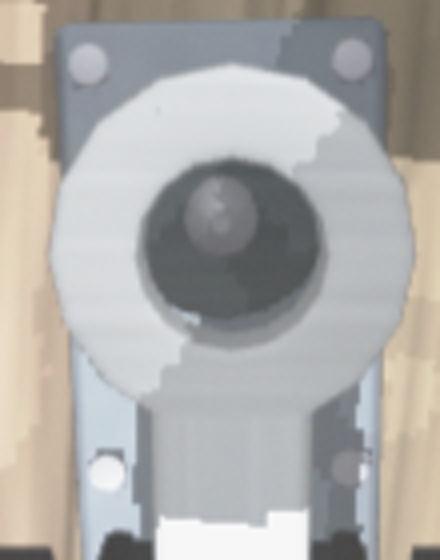

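Run:
```python
from h import *
o=robot.get_obs(); c=vision.camera('wrist'); T=T_of(c,o); M=R.from_quat(o['tool_rot']).as_matrix()
w=lambda x,y,z: at_z(c,T,[95+y/4,260+x/4],z)
zt=o['position'][2]+.011+.006
e=w(232,253,zt); e2=w(231.5,248,zt); p=w(220,218,.057)
print('eye',e,e2,'pin',p, 'stem w',np.linalg.norm(w(155,470,zt)-w(310,470,zt)), 'stem mid',(w(155,470,zt)+w(310,470,zt))/2)
s=[w(87,63,.009),w(352,60,.009),w(107,472,.009),w(350,468,.009)]
b=[w(57,30,.008),w(385,30,.008),w(83,540,.008),w(378,540,.008)]
for q in (s,b):
    m1,m2=(q[0]+q[1])/2,(q[2]+q[3])/2; d=m2-m1; print(np.array(q),np.degrees(np.arctan2(d[1],d[0])),m1,m2,np.linalg.norm(q[0]-q[1]),np.linalg.norm(q[2]-q[3]), 'axis y at pin', m1[1]+d[1]/d[0]*(p[0]-m1[0]))
print(o['position'],M.T@(p-e))
```

```text
eye [ 0.52558803 -0.1233473   0.10145329] [ 0.52500905 -0.12345237  0.10145329] pin [ 0.5256709  -0.12517808  0.057     ] stem w 0.01910735781951455 stem mid [ 0.55217345 -0.12116123  0.10145329]
[[ 0.50290387 -0.15268331  0.009     ]
 [ 0.49839431 -0.10268377  0.009     ]
 [ 0.5837084  -0.14459357  0.009     ]
 [ 0.57884672 -0.09459397  0.009     ]] 5.729534353392483 [ 0.50064909 -0.12768354  0.009     ] [ 0.58127756 -0.11959377  0.009     ] 0.05020248422095351 0.05023540197791448 axis y at pin -0.1251730036220861
[[ 0.49727641 -0.15878688  0.008     ]
 [ 0.49237794 -0.09692412  0.008     ]
 [ 0.59948942 -0.14897595  0.008     ]
 [ 0.59452541 -0.08685758  0.008     ]] 5.555494263955342 [ 0.49482717 -0.1278555   0.008     ] [ 0.59700742 -0.11791676  0.008     ] 0.06205639093083004 0.06231639422159003 axis y at pin -0.12485543044014509
[ 0.58045405 -0.11827349  0.08445329] [ 6.52136424e-05 -1.83276209e-03  4.44532362e-02]
```

```bash
python3 -m handwheel '[[0,-0.003,0.02,-0.003],[0,-0.003,0.05,-0.003],[0,-0.003,0.08,-0.003],[0,-0.003,0.11,-0.003],[0,-0.003,0.13,-0.003],[0,-0.003,0.13,-0.003],[0,-0.003,0.13,-0.003]]'
python3 - <<'E'
from h import *
o=robot.get_obs(); c=vision.camera('wrist'); M=R.from_quat(o['tool_rot']).as_matrix(); print(o['time'],o['position'],np.degrees(np.arctan2(M[1,0],M[0,0])),o['ft_force'])
f=c['frame']; cv2.imwrite('pics/w3c.png',cv2.resize(f[80:235,250:380],None,fx=3.5,fy=3.5,interpolation=cv2.INTER_CUBIC)[:,:,::-1])
E
```

```text
time: 8.22
position: [0.5801, -0.119, 0.0446]
tool_rot: [-0.05, 0.999, 0.0, -0.001]
ft_force: [0.2, 0.0, -0.1]
grip_width: 0.0193
grip_force: 30.0
8.2167 [ 0.58006592 -0.11897299  0.04456126] -174.26645711711024 [ 0.21340297  0.0028127  -0.07188948]
```

View pics/w3c.png

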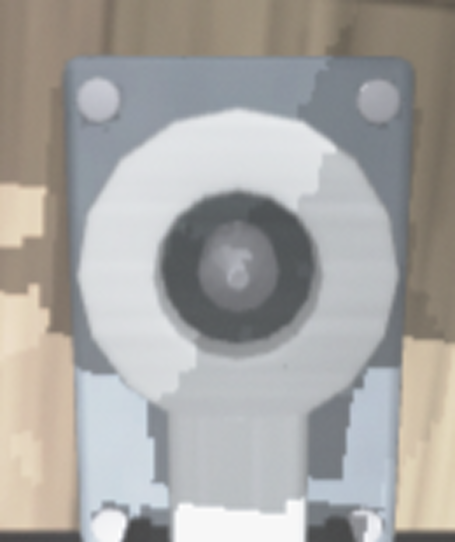

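The pin (237,268) sits centred in the eye hole (238,272), and the axes are aligned. I lower the last 20 mm slowly.

```bash
python3 -m handwheel '[[0,0,0.015,0],[0,0,0.03,0],[0,0,0.045,0],[0,0,0.055,0],[0,0,0.062,0],[0,0,0.066,0],[0,0,0.067,0],[0,0,0.067,0]]'
```

```text
time: 8.93
position: [0.5805, -0.1192, 0.0253]
tool_rot: [-0.05, 0.999, 0.0, -0.0]
ft_force: [0.1, -0.0, -1.4]
grip_width: 0.0199
grip_force: 30.0
```

```bash
python3 -m handwheel '[[0,0,0.002,0],[0,0,0.002,0],[0,0,0.002,0]]'
python3 -m handwheel '[[0,0,0,0],[0,0,0,0],[0,0,0,0],[0,0,0,0],[0,0,0,0],[0,0,0,0]]' 60
python3 -m handwheel '[[0,0,-0.03,0],[0,0,-0.08,0],[0,0,-0.15,0],[0,0,-0.25,0],[0,0,-0.35,0],[0,0,-0.45,0],[0,0,-0.5,0],[0.4,-0.6,-0.5,0],[0.4,-0.6,-0.5,0],[0.4,-0.6,-0.5,0],[0.4,-0.6,-0.5,0],[0.4,-0.6,-0.5,0],[0.4,-0.6,-0.5,0],[0.4,-0.6,-0.5,0],[0.4,-0.6,-0.5,0]]'
python3 - <<'E'
from h import *
c=vision.camera('top');s=vision.camera('side')
a=cv2.resize(c['frame'][125:250,230:410],None,fx=4,fy=4,interpolation=cv2.INTER_CUBIC)[:,:400]
b=cv2.resize(s['frame'][150:275,260:360],None,fx=4,fy=4,interpolation=cv2.INTER_CUBIC)
save(np.hstack([a,b]),'fin')
E
```

```text
time: 9.18
position: [0.5806, -0.1192, 0.0249]
tool_rot: [-0.05, 0.999, -0.0, 0.0]
ft_force: [-0.3, 0.5, -0.4]
grip_width: 0.0197
grip_force: 30.0
time: 9.68
position: [0.5806, -0.1192, 0.0248]
tool_rot: [-0.05, 0.999, -0.0, 0.0]
ft_force: [-0.3, 0.9, 0.9]
grip_width: 0.0491
grip_force: 0.0
time: 10.93
position: [0.4789, -0.3101, 0.1751]
tool_rot: [-0.049, 0.999, 0.0, 0.0]
ft_force: [-0.0, 0.5, -0.1]
grip_width: 0.0524
grip_force: 0.0
```

View pics/fin.png

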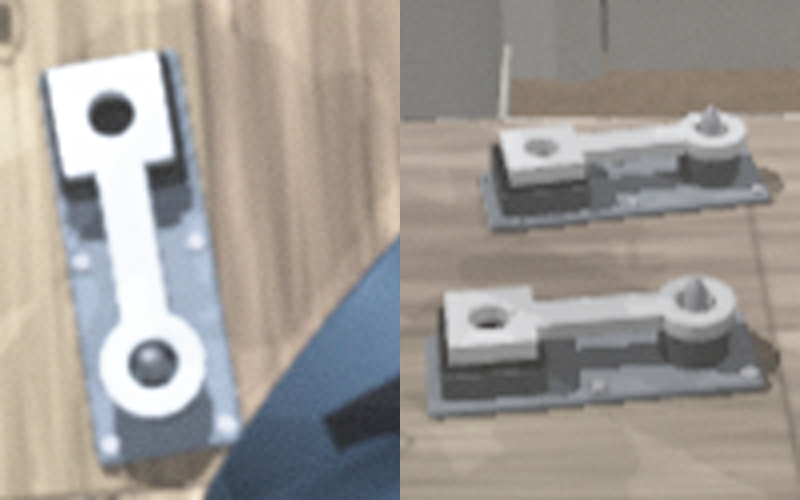

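The picture shows the square end lying flat on the anvil (hole at 110,115) and the eye down on the pin (152,362). The other arm looks unchanged.

```bash
python3 -c "
from rig import job; print(job.hand_in())"
```

```text
the job is handed in; nothing more can be done
None
```

The wrong-way-round arm is turned and refitted, its eye fully down on the pin and its square end flat and centred on the anvil as far as the final pictures show; the other arm was left alone, and the job was handed in at about 11 s.

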